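Fragments to the camera

ROBOT

A 6-joint arm with a two-finger parallel gripper is mounted at the origin on the work surface. World frame = base frame: x ahead of the robot, y to its left, z up, the work surface at z = 0. Lengths are in m, angles in rad, forces in N, time in s.
With the tool pointing down it reaches from about 0.35 to 0.975 m from the base axis. Payload 4.9 kg.
Tool frame: the origin (TCP) lies at the very end of the fingers, on their centre line; the grasp point (between the pads) lies 19 mm behind it; z points along the fingers, y is the line along which they close (so a half turn about z gives the same grasp; the last joint's range is limited). The gripper opens to 85 mm and grips with 20 to 120 N. Pads are 22 mm wide; open, the fingers measure 114 mm over their backs; the gripper's body (76 mm by 85 mm) begins 54 mm behind the grasp point. The pads swing forward as they close: fully open they stand 13 mm farther back than shut.
Start: joints at [1.061, 0.053, 1.613, -0, 1.476, -0.119], TCP at [0.238, 0.578, 0.231] pointing down, gripper open.
Joint ranges: [-3.01, 3.01], [-1.01, 2.22], [0.06, 2.58], [-1.02, 4.17], [0.09, 2.62], [-3.14, 3.14]. Speed limits (rad/s): [2.57, 2.57, 3.14, 3.14, 3.14, 3.14].

INTERFACE

Orientations are given as a rotation vector (axis times angle).
In Python, from station import get_obs, optics, ctrl gives the robot as it stands.
- The arm moves only by the shell command python3 -m pendant 'ROWS' [FORCE]. ROWS is JSON, a list of rows, each a list of 3 entries, a list of its own where there are three numbers: the shift along the tool's x, y, z in mm, then the turn, a rotation vector about the tool's x, y, z in rad, then the opening, from 0 (shut) to 1 (fully open). A call has 1 to 12 rows; each row shifts and turns the commanded pose from where the row before left it, along the tool's axes as they then stand; what a row does not reach is not made up. A row lasts 1/12 s, in which the tool goes at most 41.7 mm and 7.16 degrees, less where a joint would pass 70% of its speed; a pose out of reach is approached as far as the arm can. A call is refused whole if a number of a shift passes 41.7 or a number of a turn 0.125, either way. A call with a gripper value outside its range is refused whole. The fingers move at their own pace and stop on an object; FORCE is the grip in N (left out, the last holds). Time passes only in rows, so rows that do not move let the fingers close. It gives the time, the measured TCP pose, the force, the opening and the grip force at its end, in the units of the state.
- get_obs(): the state, without advancing time (a new reading comes with each control period).
- optics.get_image(name): name is "scene" or "side" or "wrist"; returns the picture (400x640x3 uint8, red, green, blue); there is no depth.
- optics.camera_model(name): a dict with "fx", "fy", "cx", "cy" (pixels), "cam_to_world" (4x4, takes a point from camera to world coordinates). Camera axes: x right, y up, looking along -z (the intrinsics and any distortion apply to the point x, -y, -z); pixel columns grow to the right and rows downward; lengths in m; the calibration is good to about 2 mm. A picture is of the moment at which its call begins: read the wrist's pose just before it. camera_model takes no time and is no camera call; for the wrist camera it gives the pose at the moment of the call.
- ctrl.finish_job(): hands the job in; it is judged then, once.
The state is a dict: "t": time; "q": joint angles; "dq": joint speeds; "effort": joint torques, N m; "tool_pos": TCP position; "tool_rot": TCP orientation; "contact_force": force on the tool from outside, world axes, zero at the start; "wrist_torque": the same for the moment, N m; "opening": finger opening in m; "grip_force": force on a finger pad.
Only numpy, scipy, OpenCV 4.12 (cv2) and the standard library are available. Lean on these libraries where they do the work, as an engineer would, in place of code of your own. Each camera call takes 0.05 s, during which the arm holds its last target. There are 200 camera calls.

TASK

On the photo stand, tip the four stone fragments out of the sorting pan into the one open pot on the carousel, gently from just above its rim and without handling them, and lay the empty pan back flat on the table top. Then turn the carousel until the open pot stands squarely in front of the camera, and finish while still gripping the carousel's centre bar so that it is held still for the photograph. Do not touch the camera, and leave the big rock, the brush and the amber jar where they are.

Things in the scene. Friction and masses are not known exactly. Their poses are not given: they have to be found in the camera images.
- pan: Aluminium sorting pan, scoop-shaped, 0.16 kg, flat on the table at the start. Floor 130 mm long, 3 mm thick; 102 mm wide at the rear, 72 mm at the open lip; side and rear walls 28 mm high, 3 mm thick. Origin: centre of the floor's underside; x points to the lip (x = +65 mm), rear wall at x = -65 mm, z up. Loose stones slide off once the lip is tipped 18 to 26 degrees down.
- pan_grip (a point): Middle of the pan's level wooden handle, at (-118, 0, 34) mm in the pan's frame, axes as the pan's. The handle is 18 mm wide, 14 mm high and 85 mm long, running straight back from the rear wall (x = -75 to -160 mm).
- pan_lip (a point): Middle of the pan's lip, on the floor's upper side, at (65, 0, 3) mm in the pan's frame. Axes as the pan's.
- chip1: Loose angular stone fragment, about 30 x 24 x 22 mm, 26 g; it starts on the floor of the pan. Origin: middle of the face it starts on.
- chip2: Loose angular stone fragment, about 26 x 26 x 24 mm, 26 g; it starts on the floor of the pan. Origin: middle of the face it starts on.
- chip3: Loose angular stone fragment, about 32 x 22 x 20 mm, 26 g; it starts on the floor of the pan. Origin: middle of the face it starts on.
- chip4: Loose angular stone fragment, about 27 x 24 x 22 mm, 26 g; it starts on the floor of the pan. Origin: middle of the face it starts on.
- pot_mouth (a point): Centre of the mouth of the open pot, at rim height, 89 mm above the table. The white pot is 110 mm wide outside, 104 mm inside, 51 mm deep, fixed to the carousel's deck with its centre 95 mm from the axis. The other three pots, at quarter turns, are alike but closed by ribbed lids (115 mm wide, tops 99 mm above the table).
- carousel (a joint): Turn of the carousel about its upright axis, rad, anticlockwise from above positive, endless; 0 or any full turn = open pot exactly in front of the camera. Starts between 1.5 and 2.9. The deck is a white disc 320 mm across, its top 34 mm above the table; it turns lightly and coasts a little when let go.
- grip_bar: Black bar on the centre rod (12 mm thick) of the carousel, for turning it: 70 mm long, 16 mm wide, 16 mm high. Origin: its centre, on the carousel's axis, 165 mm above the table. x: along its length, pointing from the axis towards the open pot. It turns with the carousel.
- photo_spot (a point): Fixed point in front of the camera, 95 mm from the carousel's axis on the camera's side and 89 mm above the table: where the centre of the open pot's mouth must come. x of its frame points from the carousel's axis to the camera.
- camera: Black camera, 112 mm wide, 34 mm deep and 64 mm high, with a lens 52 mm long, on the post of the photo stand. Origin: centre of its housing, 250 mm from the carousel's axis, 198 mm above the table; it looks down at the photo spot. Fixed to the stand; the stand's grey baseboard is 520 x 240 mm and 12 mm thick.
- log: Bystander: big reddish rock, 150 x 100 x 85 mm, 0.9 kg. Origin: under its middle.
- brush: Bystander: hand brush 200 mm long, lying on the table.
- jar: Bystander: amber glass jar with a metal lid, 68 mm across, 75 mm high. Origin: centre of its underside.
Not all that is in view belongs to the job. Of the things that look like the pan, take the one that is farthest from the robot's base at the start.

How it is judged:
On the way, in this order (a step that is already met when the one before it is completed fails the run):
1. all four fragments lie in the open pot, which is still away from the camera (horizontal distance between each of chip1, chip2, chip3, chip4 and pot_mouth below 0.053 m and height (world z) of chip1 between 0.034 and 0.087 m and height (world z) of chip2 between 0.034 and 0.087 m and height (world z) of chip3 between 0.034 and 0.087 m and height (world z) of chip4 between 0.034 and 0.087 m and horizontal distance between pot_mouth and photo_spot above 0.05 m), for 0.2 s.
2. the empty pan lies flat on the table top, let go, the fragments in the pot, and the carousel is not yet turned to the camera (all of step 1 and height (world z) of pan below 0.006 m and angle between pan's own z axis and vertical below 0.06 rad and linear speed of pan below 0.02 m/s and contact force between each of the arm, the fingers and pan below 0.1 N), for 0.2 s.
3. the fingers grip the centre bar with the open pot in front of the camera (horizontal distance between pot_mouth and photo_spot below 0.012 m and velocity of joint carousel between -0.03 and 0.03 rad/s and contact force between the fingers and grip_bar above 4 N), for 0.2 s.
At the end, for the whole second after the job is handed in: All four fragments are in the open pot below its rim; the pan lies flat on the table top (within 6 mm, tilt under 0.06 rad), at rest, untouched; the open pot is within 12 mm of the photo spot; the carousel is still (under 0.03 rad/s) and the fingers press its centre bar with over 4 N (all of step 3 and horizontal distance between each of chip1, chip2, chip3, chip4 and pot_mouth below 0.053 m and height (world z) of chip1 between 0.034 and 0.087 m and height (world z) of chip2 between 0.034 and 0.087 m and height (world z) of chip3 between 0.034 and 0.087 m and height (world z) of chip4 between 0.034 and 0.087 m and height (world z) of pan below 0.006 m and angle between pan's own z axis and vertical below 0.06 rad and linear speed of pan below 0.02 m/s and contact force between each of the arm, the fingers and pan below 0.1 N); the arm keeps its last pose, push and grip.
It fails at once if a fragment is touched by the gripper (contact force between the fingers and chip1 above 0.5 N or contact force between the fingers and chip2 above 0.5 N or contact force between the fingers and chip3 above 0.5 N or contact force between the fingers and chip4 above 0.5 N).
It fails at once if a fragment is thrown or dropped from high up (faster than 2 m/s) (linear speed of any of chip1, chip2, chip3, chip4 above 2 m/s).
It fails at once if the camera is bumped (contact force between any of the arm, the fingers, pan and camera above 2 N).
It fails at once if a bystander is moved by more than 30 mm (distance of any of log, brush, jar from where it was at the start of the episode above 0.03 m).
It also fails if it takes over 72 s, if anything falls off the work surface, if the arm or the gripper's body presses on something with over 40 N, if the wrist force passes 120 N, or if a joint passes its speed limit or range.

## Working session

There is one attempt and no reset: what is moved stays moved. The work goes in short steps, Python scripts to look and compute and a shell command to move; the robot and the scene stay as the last step left them, time stands still between calls to the robot, and variables do not carry over. Pictures are saved under pics/ and viewed, at most 14 in all, crops included, and the job is handed in when it is done.

```bash
ls; mkdir -p pics; python3 - <<'E'
from station import get_obs, optics, ctrl
import cv2,numpy as np
o=get_obs();print(o)
for n in("scene","side","wrist"):
    m=optics.camera_model(n);print(n,{k:np.round(v,3).tolist() if not isinstance(v,str) else v for k,v in m.items()})
    cv2.imwrite(f"pics/{n}0.png",optics.get_image(n)[:,:,::-1])
E
```

```text
pics
{'t': 0.0, 'q': array([ 1.06100476e+00,  5.33376214e-02,  1.61427454e+00,  1.34823549e-05,
        1.47598147e+00, -1.18983207e-01]), 'dq': array([ 0.00070771, -0.00098073,  0.00085915, -0.00188262, -0.00202883,
       -0.00072363]), 'effort': array([ 5.83914425e-04, -3.93692064e+01, -3.70169699e+01, -1.21422127e-04,
        7.05702594e-03, -2.13478489e-05]), 'tool_pos': array([0.23777212, 0.5773462 , 0.23008656]), 'tool_rot': array([-6.09860271e-01, -3.08118456e+00,  2.98195719e-03]), 'contact_force': array([ 0.34960224,  0.00547044, -0.5818699 ]), 'wrist_torque': array([-0.04235137,  0.00710595,  0.01204633]), 'grip_force': 0.0, 'opening': 0.08501888848583876}
scene {'fx': 416.638, 'fy': 416.638, 'cx': 322.06, 'cy': 202.536, 'cam_to_world': [[-0.66, -0.502, 0.558, 1.287], [0.751, -0.433, 0.498, 0.621], [-0.008, 0.748, 0.663, 1.007], [0.0, 0.0, 0.0, 1.0]]}
side {'fx': 475.872, 'fy': 475.872, 'cx': 317.174, 'cy': 197.81, 'cam_to_world': [[-0.995, 0.038, -0.088, 0.412], [-0.094, -0.586, 0.805, 1.163], [-0.02, 0.809, 0.587, 1.014], [0.0, 0.0, 0.0, 1.0]]}
wrist {'fx': 294.591, 'fy': 294.591, 'cx': 324.456, 'cy': 200.149, 'cam_to_world': [[0.38, -0.887, -0.261, 0.172], [0.925, 0.364, 0.11, 0.605], [-0.002, -0.283, 0.959, 0.373], [0.0, 0.0, 0.0, 1.0]]}
```

View pics/scene0.png

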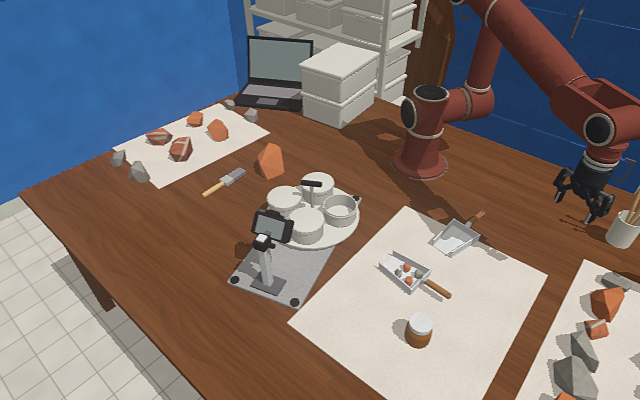

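View pics/side0.png

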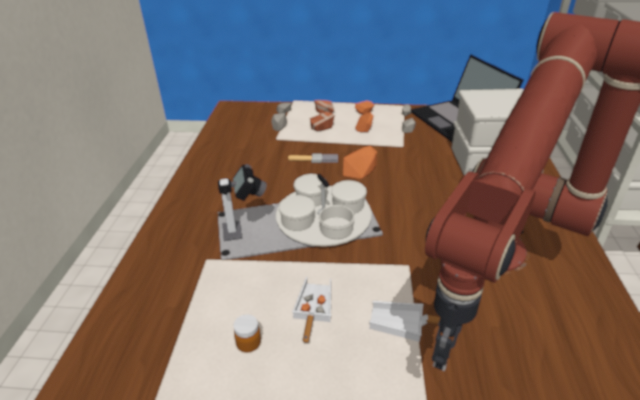

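The scene view shows two scoop-shaped pans. The one at (407,272) holds the four fragments and has its handle at (437,289). The other, at (458,237), is empty. The open pot is at (341,210), the bar at (312,183), the camera at (272,225) and the amber jar at (419,330). In the side view they are at: loaded pan (314,300), empty pan (397,318), open pot (337,222). Next I'll enlarge both views to confirm the pan and read exact pixels.

```bash
cat > h.py <<'E'
import numpy as np,cv2
from station import get_obs,optics,ctrl
from scipy.spatial.transform import Rotation as R
def ray(n,uv,M=None):
    m=M or optics.camera_model(n);T=np.array(m["cam_to_world"])
    d=T[:3,:3]@np.array([(uv[0]-m["cx"])/m["fx"],-(uv[1]-m["cy"])/m["fy"],-1]);return T[:3,3],d/np.linalg.norm(d)
def plane(n,uv,z,M=None):
    o,d=ray(n,uv,M);return o+d*(z-o[2])/d[2]
def tri(*obs):
    A=np.zeros((3,3));b=np.zeros(3);rs=[ray(*x) for x in obs]
    for o,d in rs:P=np.eye(3)-np.outer(d,d);A+=P;b+=P@o
    p=np.linalg.solve(A,b);return p,max(np.linalg.norm((np.eye(3)-np.outer(d,d))@(p-o)) for o,d in rs)
def pix(n,p,M=None):
    m=M or optics.camera_model(n);T=np.array(m["cam_to_world"]);c=T[:3,:3].T@(np.array(p)-T[:3,3])
    return m["cx"]+m["fx"]*c[0]/-c[2],m["cy"]-m["fy"]*c[1]/-c[2]
E
python3 - <<'E'
from h import *
a=cv2.imread("pics/scene0.png");b=cv2.imread("pics/side0.png")
A=cv2.resize(a[160:310,240:490],None,fx=3.2,fy=2*1.0,interpolation=3) if 0 else cv2.resize(a[165:305,290:490],None,fx=4,fy=4,interpolation=3)
cv2.imwrite("pics/c1.png",A)
B=cv2.resize(b[165:350,245:445],None,fx=3.2,fy=3.2,interpolation=3)
cv2.imwrite("pics/c2.png",B)
# rough
print("loaded",tri(("scene",(407,272)),("side",(314,300))))
print("empty",tri(("scene",(455,240)),("side",(397,318))))
hsv=cv2.cvtColor(a,cv2.COLOR_BGR2HSV)
E
```

```text
loaded (array([0.52505673, 0.27919866, 0.0201453 ]), np.float64(0.0010733834137608583))
empty (array([0.30176047, 0.32034477, 0.0121061 ]), np.float64(0.003249982512586324))
```

View pics/c1.png

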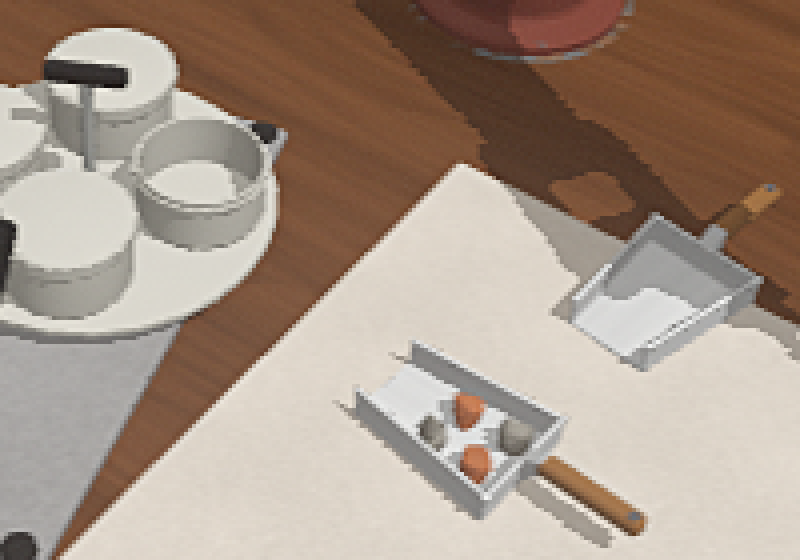

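View pics/c2.png

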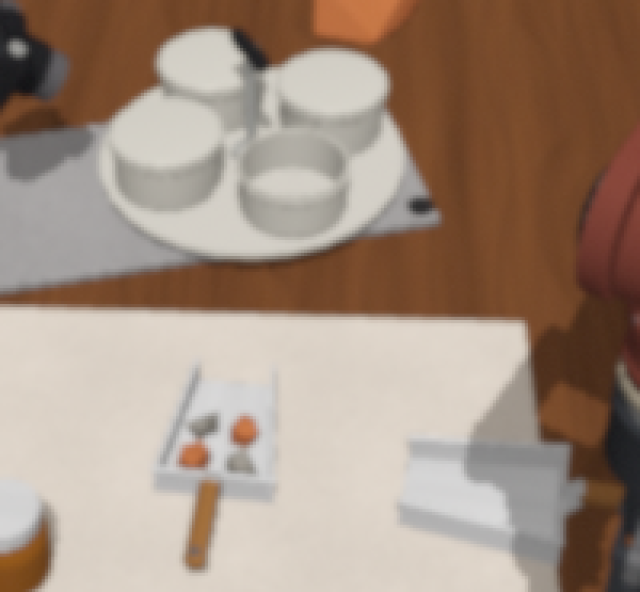

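Candidates: pan A is at scene (407,272), holds the fragments, and stands about 0.59 m from the base. Pan B is at scene (455,240), empty, about 0.44 m away. The crops confirm that A is both the farther one and the loaded one, so A is the pan to take. Its handle runs from scene crop (543,463) to (640,522). The open pot's rim is centred near scene crop (200,161) and side crop (294,161).

```bash
cat > m1.py <<'E'
from h import *
s=lambda u,v:("scene",(290+(u+.5)/4-.5,165+(v+.5)/4-.5))
d=lambda u,v:("side",(245+(u+.5)/3.2-.5,165+(v+.5)/3.2-.5))
P={}
for n,a,b in [("pot",(200,161),(294,160)),("potL/-x?",(131,160),(240,160)),
 ("hend",(637,516),(196,560)),("hstart",(547,463),(211,484)),("lipA +x",(358,388),(198,362)),("lipB -x",(415,343),(275,368)),
 ("rear+x",(482,490),(160,468)),("rear-x",(566,418),(273,482)),
 ("bar1",(45,68),(236,36)),("bar2",(128,76),(263,62)),
 ("lid back",(112,60),(213,62)),("lid front",(70,207),(166,131)),("jar",(516,628),(0,0))][:-1]:
    p,e=tri(s(*a),d(*b));print(n,np.round(p,4),round(e,4))
print("jar",tri(("scene",(419,322)),("side",(247,326))))
print("camera",tri(("scene",(272,226)),("side",(243,183))))
# handle mask
for n,f,roi in [("scene","pics/scene0.png",(424,278,455,300)),("side","pics/side0.png",(302,314,316,344))]:
    im=cv2.imread(f);x0,y0,x1,y1=roi;h=cv2.cvtColor(im[y0:y1,x0:x1],cv2.COLOR_BGR2HSV)
    m=cv2.inRange(h,(5,90,60),(25,255,255));ys,xs=np.nonzero(m)
    c=(xs.mean()+x0,ys.mean()+y0);print(n,c,len(xs),[round(k,1) for k in np.percentile(ys,[0,100])+y0]);globals()[n]=c
print("handle mid",tri(("scene",scene),("side",side)))
E
python3 m1.py
```

```text
pot [ 0.4816 -0.0202  0.0858] 0.001
potL/-x? [ 0.5312 -0.0473  0.0823] 0.0162
hend [0.529  0.4187 0.0357] 0.0029
hstart [0.5264 0.3445 0.0338] 0.0005
lipA +x [0.5531 0.1977 0.025 ] 0.0022
lipB -x [0.4844 0.2026 0.0249] 0.0
rear+x [0.5714 0.3201 0.0232] 0.0021
rear-x [0.4762 0.3323 0.0274] 0.0013
bar1 [ 0.5463 -0.1302  0.1615] 0.0028
bar2 [ 0.5149 -0.069   0.1694] 0.0001
lid back [ 0.5553 -0.0444  0.2027] 0.0162
lid front [ 0.6095 -0.0461  0.1019] 0.0043
jar (array([0.67784672, 0.40869514, 0.06034699]), np.float64(0.0022518843788015734))
camera (array([ 0.76979197, -0.02598001,  0.19457948]), np.float64(0.0028916687601225383))
scene (np.float64(437.27777777777777), np.float64(288.25308641975306)) 162 [np.float64(279.0), np.float64(298.0)]
side (np.float64(307.77142857142854), np.float64(328.12142857142857)) 140 [np.float64(316.0), np.float64(341.0)]
handle mid (array([0.52948507, 0.38234855, 0.03195138]), np.float64(0.000957895733792998))
```

Measured points, checked against what they must be:

| Thing | Position (m) | Check |
|---|---|---|
| Handle middle | (0.529, 0.382, 0.032) | stated height 34 mm; 0.183 m from the lip, as given |
| Carousel axis | (0.531, -0.100) | bar height 0.165, as given |
| Open pot mouth | (0.482, -0.020, 0.086) | 93 mm from the axis, 95 mm given |
| Camera | (0.770, -0.026, 0.195) | 250 mm from the axis, as given |

The carousel angle comes out at about 1.83 rad, within the stated 1.5 to 2.9. I'll move above the handle now.

```bash
cat >> h.py <<'E'
def go(pos,yaw,tilt=0,head=0):
    """yaw: world angle (deg) of tool y; tilt (deg): lean about tool y axis (lip down)"""
    o=get_obs();C=R.from_rotvec(o["tool_rot"])
    y=np.array([np.cos(np.radians(yaw)),np.sin(np.radians(yaw)),0]);z=np.array([0,0,-1.])
    T=R.from_matrix(np.c_[np.cross(y,z),y,z]);T=R.from_rotvec(y*np.radians(tilt))*T
    print("t",round(o["t"],2),"pos",np.round(o["tool_pos"],4),"shift mm",np.round(C.inv().apply(np.array(pos)-o["tool_pos"])*1000,1),"turn",np.round((C.inv()*T).as_rotvec(),3),"grip",o["grip_force"],"open",o["opening"],"F",np.round(o["contact_force"],1))
E
python3 -c "
from h import *
go((0.529,0.372,0.15),-3)"
```

```text
t 0.15 pos [0.2379 0.5775 0.2303] shift mm [-347.5  -78.9   80.4] turn [-2.000e-03  1.000e-03  1.232e+00] grip 0.0 open 0.08526234402177768 F [ 0.  -0.6 -0.3]
```

```bash
python3 -m pendant '[[[-29,-6.6,6.7],[0,0,0],1],[[-29,-6.6,6.7],[0,0,0],1],[[-29,-6.6,6.7],[0,0,0],1],[[-29,-6.6,6.7],[0,0,0],1],[[-29,-6.6,6.7],[0,0,0],1],[[-29,-6.6,6.7],[0,0,0],1],[[-29,-6.6,6.7],[0,0,0],1],[[-29,-6.6,6.7],[0,0,0],1],[[-29,-6.6,6.7],[0,0,0],1],[[-29,-6.6,6.7],[0,0,0],1],[[-29,-6.6,6.7],[0,0,0],1],[[-29,-6.6,6.7],[0,0,0],1]]' && python3 -m pendant '[[[0,0,0],[0,0,0.105],1],[[0,0,0],[0,0,0.105],1],[[0,0,0],[0,0,0.105],1],[[0,0,0],[0,0,0.105],1],[[0,0,0],[0,0,0.105],1],[[0,0,0],[0,0,0.105],1],[[0,0,0],[0,0,0.105],1],[[0,0,0],[0,0,0.105],1],[[0,0,0],[0,0,0.105],1],[[0,0,0],[0,0,0.105],1],[[0,0,0],[0,0,0.105],1],[[0,0,0],[0,0,0.08],1]]' && python3 - <<'E'
from h import *
go((0.529,0.372,0.015),-3); M=optics.camera_model("wrist"); im=optics.get_image("wrist")
cv2.imwrite("pics/w1.png",im[:,:,::-1]); print(get_obs()["q"])
for p in [(0.529,0.382,.041),(.519,.200,.003)]:print(pix("wrist",p,M))
E
```

```text
t: 1.15
tool_pos: [0.5305, 0.3709, 0.1501]
tool_rot: [-0.61, -3.081, 0.001]
contact_force: [-0.4, 0.4, -0.2]
opening: 0.085
grip_force: 0.0
t: 2.15
tool_pos: [0.5294, 0.3719, 0.1504]
tool_rot: [-2.287, -2.154, 0.001]
contact_force: [-0.7, 0.2, 1.0]
opening: 0.0855
grip_force: 0.0
t 2.15 pos [0.5294 0.3719 0.1504] shift mm [ 1.000e-01 -3.000e-01  1.354e+02] turn [-0.001  0.    -0.007] grip 0.0 open 0.08550855069577294 F [-0.7  0.2  1. ]
[4.97469350e-01 1.63866574e-01 1.63096739e+00 4.52371429e-05
 1.34762914e+00 5.58937010e-01]
(np.float64(323.034608151617), np.float64(186.25447130640802))
(np.float64(324.0719680179319), np.float64(328.7544726648583))
```

View pics/w1.png

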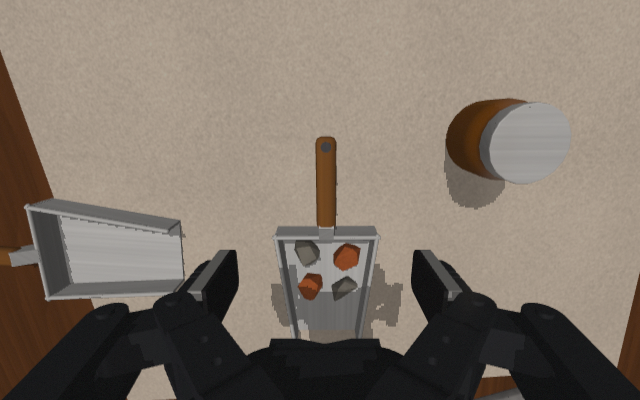

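The wrist view shows the loaded pan's handle from (326,138) to (326,226), parallel to the tool's x. The pan's rear wall is at row 232, the four stones lie on its floor, and the jar is well clear at right (520,140).

```bash
python3 - <<'E'
from h import *
for uv in [(326,138),(326,226)]:print(plane("wrist",uv,.041))
im=cv2.cvtColor(cv2.imread("pics/w1.png"),cv2.COLOR_BGR2HSV)[138:226,300:350]
ys,xs=np.nonzero(cv2.inRange(im,(5,110,50),(20,255,255)));print(xs.mean()+300,[xs[ys==k].mean()+300 for k in(10,40,80)],len(xs))
E
python3 -m pendant '[[[0,2,20],[0,0,0],1],[[0,0,20],[0,0,0],1],[[0,0,20],[0,0,0],1],[[0,0,20],[0,0,0],1],[[0,0,20],[0,0,0],1],[[0,0,15],[0,0,0],1],[[0,0,10],[0,0,0],1],[[0,0,0],[0,0,0],1]]'
```

```text
[0.53410568 0.42349169 0.041     ]
[0.52940382 0.34442704 0.041     ]
325.6070991432069 [np.float64(325.5), np.float64(325.5), np.float64(326.0)] 1634
t: 2.87
tool_pos: [0.5298, 0.371, 0.0228]
tool_rot: [-2.28, -2.159, 0.008]
contact_force: [-0.9, -0.2, -0.7]
opening: 0.0855
grip_force: 0.0
```

```bash
python3 -m pendant '[[[0,1,9],[0,0,0],1],[[0,0,0],[0,0,0],0.5],[[0,0,0],[0,0,0],0.1],[[0,0,0],[0,0,0],0],[[0,0,0],[0,0,0],0],[[0,0,0],[0,0,0],0],[[0,0,0],[0,0,0],0],[[0,0,0],[0,0,0],0],[[0,0,0],[0,0,0],0],[[0,0,0],[0,0,0],0]]' 115
```

```text
t: 3.7
tool_pos: [0.533, 0.3722, 0.0177]
tool_rot: [2.281, 2.159, 0.001]
contact_force: [-0.9, -0.4, 5.4]
opening: 0.0159
grip_force: 112.1
```

```bash
python3 -m pendant '[[[0,0,-3],[0,0,0],0],[[0,0,-6],[0,0,0],0],[[0,0,-9],[0,0,0],0],[[0,0,-12],[0,0,0],0],[[0,0,-14],[0,0,0],0],[[0,0,-16],[0,0,0],0],[[0,0,-16],[0,0,0],0],[[0,0,-16],[0,0,0],0],[[0,0,-14],[0,0,0],0],[[0,0,-12],[0,0,0],0],[[0,0,-9],[0,0,0],0],[[0,0,-5],[0,0,0],0]]' && python3 - <<'E'
from h import *
im=optics.get_image("wrist");cv2.imwrite("pics/w2.png",im[:,:,::-1])
a=optics.get_image("side")[:,:,::-1];b=optics.get_image("scene")[:,:,::-1]
cv2.imwrite("pics/s2.png",np.vstack([np.hstack([cv2.resize(a[160:340,240:420],(400,400)),cv2.resize(b[160:310,330:480],(400,400))]),cv2.resize(im[180:380,160:480,::-1],(800,200*800//320))[:200]]))
o=get_obs();print(o["tool_pos"],o["grip_force"],o["opening"],o["contact_force"],o["wrist_torque"])
go((0.529,0.16,0.2),-3)
E
```

```text
t: 4.7
tool_pos: [0.5333, 0.3722, 0.151]
tool_rot: [2.281, 2.159, 0.004]
contact_force: [0.3, 0.5, -2.5]
opening: 0.0161
grip_force: 112.4
[0.53260155 0.37186979 0.14886772] 112.33760833740234 0.015855827469280676 [-0.16115144  0.37521945 -2.66451297] [ 0.19403512  0.03449177 -0.03083195]
t 4.85 pos [0.5326 0.3719 0.1489] shift mm [-211.7    8.1  -51.1] turn [-0.     0.    -0.003] grip 112.33760833740234 open 0.015855827469280676 F [-0.2  0.4 -2.7]
```

View pics/s2.png

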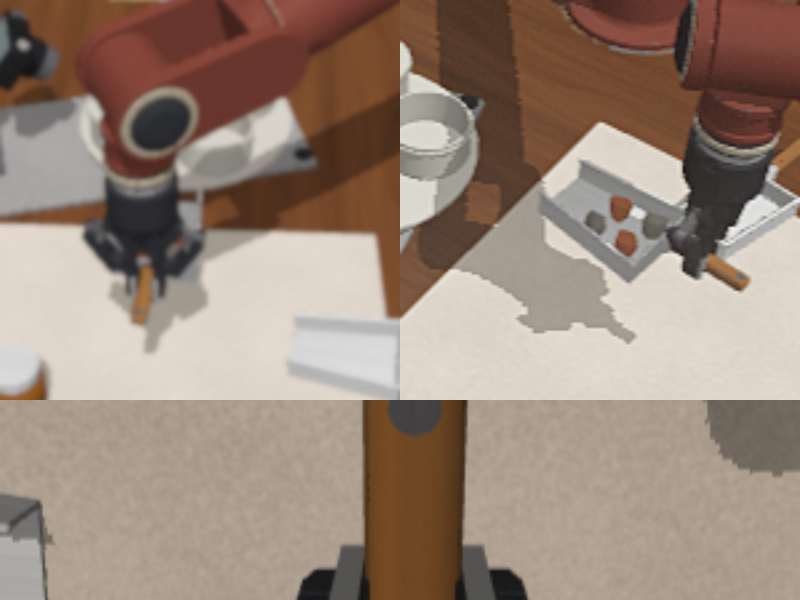

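The pan is lifted, with the four stones still in it and the handle centred between the pads. I'll check its sag against a level prediction.

```bash
cat >> h.py <<'E'
def panpt(p,o=None,sag=0,g=-108):
    """pan-frame point (mm) -> world, for the grasp at pan x=g, TCP 15 mm above underside"""
    o=o or get_obs();C=R.from_rotvec(o["tool_rot"])
    v=np.array([-(p[0]-g),p[1],-(p[2]-15)])/1000   # pan x=-tool x, y=+tool y, z=-tool z
    v=R.from_euler("y",sag,degrees=True).apply(v);return o["tool_pos"]+C.apply(v)
E
python3 - <<'E'
from h import *
for s in(0,3,-3):
  print(s,[np.round(pix("scene",panpt(p,sag=s)),1) for p in [(65,36,28),(65,-36,28),(-65,51,28),(-65,-51,28)]], panpt((65,0,3),sag=s))
print("seen",[(330+(u-400)*.375,160+v*.375) for u,v in [(545,192),(584,160),(632,262)]])
E
```

```text
0 [array([382. , 231.8]), array([397.4, 219.1]), array([417.2, 259.2]), array([438.5, 239. ])] [0.52308607 0.19913154 0.1368697 ]
3 [array([381.6, 234. ]), array([396.9, 221.3]), array([416.9, 259.7]), array([438.2, 239.5])] [0.52313319 0.19999527 0.12783202]
-3 [array([382.5, 229.8]), array([398. , 217.1]), array([417.6, 258.8]), array([438.9, 238.6])] [0.52306503 0.19874127 0.14594027]
seen [(384.375, 232.0), (399.0, 220.0), (417.0, 258.25)]
```

The pan is level within about 1°. I'll carry it smoothly to the pot.

```bash
python3 -m pendant '[[[-8,-2.5,0],[0,0,0],0],[[-14,-2.5,0],[0,0,0],0],[[-18,-2.5,0],[0,0,0],0],[[-20,-2.5,0],[0,0,0],0],[[-20,-2.5,0],[0,0,0],0],[[-20,-2.5,0],[0,0,0],0],[[-20,-2.5,0],[0,0,0],0],[[-20,-2.5,0],[0,0,0],0],[[-18,-2.5,0],[0,0,0],0],[[-14,-2.5,0],[0,0,0],0],[[-10,-2.5,0],[0,0,0],0],[[-7,-2.5,0],[0,0,0],0]]' && python3 -m pendant '[[[0,0,3],[0,0,0],0],[[0,0,6],[0,0,0],0],[[0,0,4],[0,0,0],0],[[0,0,0],[0,0,0],0],[[0,0,0],[0,0,0],0]]' && python3 - <<'E'
from h import *
a=optics.get_image("side")[:,:,::-1];b=optics.get_image("scene")[:,:,::-1]
cv2.imwrite("pics/s3.png",np.hstack([cv2.resize(a[160:310,250:400],(400,400),interpolation=3),cv2.resize(b[160:310,290:440],(400,400),interpolation=3)]))
print("lip",panpt((65,0,3)),"grip",get_obs()["grip_force"])
E
```

```text
t: 5.85
tool_pos: [0.4916, 0.1837, 0.1482]
tool_rot: [-2.282, -2.158, 0.002]
contact_force: [0.4, 0.4, -2.8]
opening: 0.016
grip_force: 112.4
t: 6.27
tool_pos: [0.4919, 0.1853, 0.1351]
tool_rot: [-2.28, -2.16, 0.002]
contact_force: [0.2, -0.1, -2.4]
opening: 0.0157
grip_force: 112.4
lip [0.48297318 0.01252442 0.12381777] grip 112.38978981971741
```

View pics/s3.png

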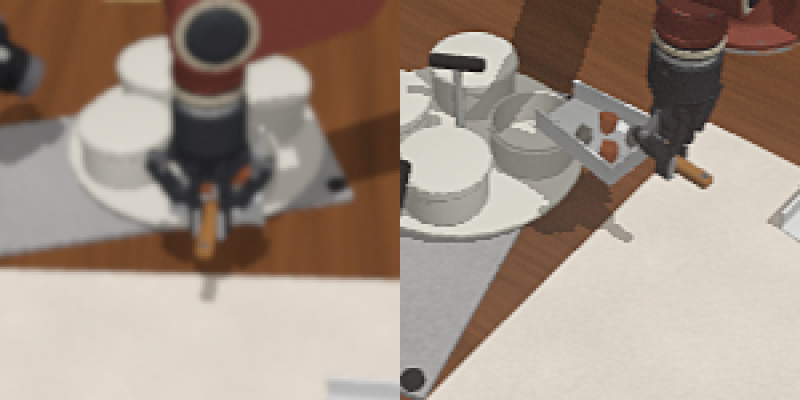

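The scene view (right half) shows the lip just over the open pot's near rim, at crop (555,100), with the pot centred at (537,135). All four stones are in the pan. I'll tilt about the lip to 17° while lowering.

```bash
python3 -m pendant '[[[-1,0,-2],[0,0.025,0],0],[[-1.5,0,-6],[0,0.05,0],0],[[-1.5,0,-6],[0,0.05,0],0],[[-1.5,0,-6],[0,0.05,0],0],[[-1.5,0,-6],[0,0.05,0],0],[[-1.5,0,-6],[0,0.05,0],0],[[-0.5,0,-3],[0,0.025,0],0],[[0,0,0],[0,0,0],0],[[0,0,0],[0,0,0],0]]' && python3 -c "
from h import *
print('lip',panpt((65,0,3)),get_obs()['q']);go((0.49,0.18,0.2),-3,0)"
```

```text
t: 7.12
tool_pos: [0.4919, 0.1709, 0.1698]
tool_rot: [-2.121, -2.006, -0.321]
contact_force: [-0.4, 0.3, -1.5]
opening: 0.0158
grip_force: 112.4
lip [0.48289441 0.00937409 0.10727526] [ 0.02926498 -0.20803867  1.98469284  0.30631538  1.34819044  0.0194393 ]
t 7.12 pos [0.4919 0.1709 0.1698] shift mm [ 17.5  -2.4 -26.2] turn [ 0.001 -0.3   -0.003] grip 112.40522146224976 open 0.015757746260263553 F [-0.4  0.3 -1.5]
```

```bash
python3 -m pendant '[[[-0.5,0,-3],[0,0.02,0],0],[[-0.5,0,-3],[0,0.02,0],0],[[-0.5,0,-3],[0,0.02,0],0],[[-0.5,0,-3],[0,0.02,0],0],[[-0.5,0,-3],[0,0.02,0],0],[[-0.5,0,-3.3],[0,0.02,0],0],[[-0.5,0,-3.3],[0,0.02,0],0],[[-0.5,0,-3.3],[0,0.02,0],0],[[-0.5,0,-3.3],[0,0.02,0],0],[[-0.5,0,-3.4],[0,0.02,0],0],[[0,0,0],[0,0,0],0],[[0,0,0],[0,0,0],0]]' && python3 -m pendant '[[[-0.5,0,-3.5],[0,0.02,0],0],[[-0.5,0,-3.5],[0,0.02,0],0],[[-0.5,0,-3.5],[0,0.02,0],0],[[-0.5,0,-3.5],[0,0.02,0],0],[[-0.5,0,-3.5],[0,0.02,0],0],[[0,0,0],[0,0,0],0],[[0,0,0],[0,0,0],0],[[0,0,0],[0,0,0],0],[[0,0,0],[0,0,0],0],[[0,0,0],[0,0,0],0],[[0,0,0],[0,0,0],0]]' && python3 - <<'E'
from h import *
b=optics.get_image("scene")[:,:,::-1]
w=optics.get_image("wrist")[:,:,::-1]
cv2.imwrite("pics/s4.png",np.hstack([cv2.resize(b[160:280,290:410],(400,400),interpolation=3),cv2.resize(w,(400,400))]))
print("lip",panpt((65,0,3)));go((.49,.18,.2),-3)
E
```

```text
t: 8.12
tool_pos: [0.4909, 0.1543, 0.1969]
tool_rot: [-2.0, -1.892, -0.511]
contact_force: [1.4, -0.7, -0.7]
opening: 0.0159
grip_force: 112.6
t: 9.03
tool_pos: [0.49, 0.1439, 0.2103]
tool_rot: [-1.936, -1.833, -0.599]
contact_force: [0.3, -0.2, -0.6]
opening: 0.0156
grip_force: 112.6
lip [0.48256911 0.00800414 0.10282476]
t 9.13 pos [0.49   0.1438 0.2104] shift mm [23.9 -2.  29. ] turn [ 0.001 -0.6   -0.002] grip 112.56900787353516 open 0.01585239695652725 F [-0.3 -0.2 -1.7]
```

View pics/s4.png

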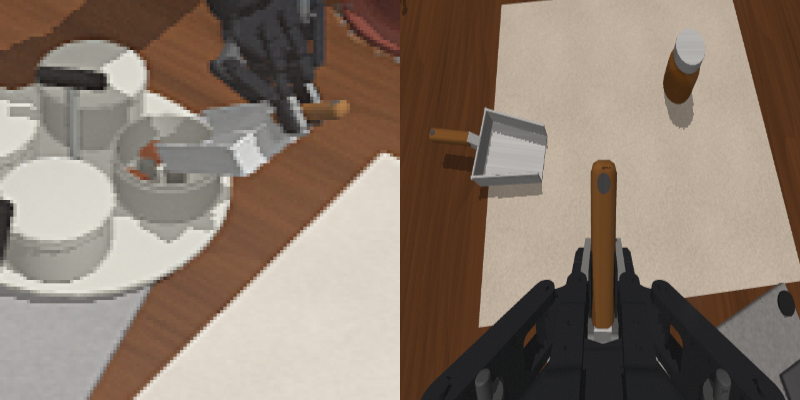

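The scene view shows reddish stones inside the open pot, at crop (150,160) to (180,180). The wrist force has dropped by about 1 N, which matches the four stones (104 g). I'll back off, level the pan and look into both pan and pot.

```bash
python3 -m pendant '[[[10,0,-4],[0,0,0],0],[[16,0,-4],[0,0,0],0],[[16,0,-4],[0,0,0],0],[[16,0,-4],[0,-0.05,0],0],[[15,0,0],[0,-0.1,0],0],[[15,0,0],[0,-0.1,0],0],[[15,0,0],[0,-0.1,0],0],[[15,0,0],[0,-0.1,0],0],[[15,0,0],[0,-0.1,0],0],[[15,0,0],[0,-0.05,0],0],[[0,0,0],[0,0,0],0]]' && python3 - <<'E'
from h import *
b=optics.get_image("scene")[:,:,::-1];s=optics.get_image("side")[:,:,::-1]
cv2.imwrite("pics/s5.png",np.hstack([cv2.resize(b[160:280,290:410],(400,400),interpolation=3),cv2.resize(s[170:290,260:380],(400,400),interpolation=3)]))
print("lip",panpt((65,0,3)),get_obs()['t']);go((.5325,.372,.06),-3)
E
```

```text
t: 10.05
tool_pos: [0.4964, 0.2717, 0.2839]
tool_rot: [-2.275, -2.165, -0.003]
contact_force: [-0.4, -0.5, -1.5]
opening: 0.0162
grip_force: 112.5
lip [0.48732279 0.09563539 0.2707121 ] 10.15
t 10.15 pos [0.4965 0.2684 0.2829] shift mm [105.2  30.6 223. ] turn [-0.    -0.001 -0.   ] grip 112.50275731086731 open 0.015969145243943567 F [-0.2  0.3 -1.1]
```

View pics/s5.png

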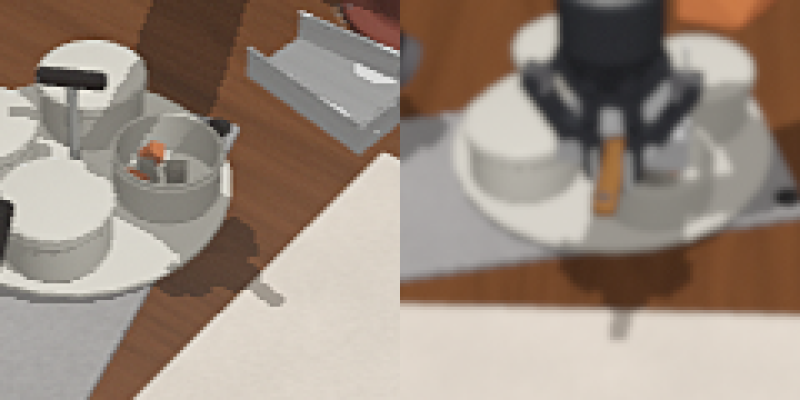

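The pan is empty. The pot at crop (165,165) holds the orange and grey stones. I'll carry the pan back to where it stood.

```bash
python3 -m pendant '[[[10,3,8],[0,0,0],0],[[12,3,18],[0,0,0],0],[[12,3,24],[0,0,0],0],[[12,4,24],[0,0,0],0],[[12,4,24],[0,0,0],0],[[12,4,24],[0,0,0],0],[[12,4,24],[0,0,0],0],[[11,3,24],[0,0,0],0],[[8,2.6,22],[0,0,0],0],[[4,0,18],[0,0,0],0],[[0,0,13],[0,0,0],0],[[0,0,0],[0,0,0],0]]' && python3 -m pendant '[[[0,0,10],[0,0,0],0],[[0,0,10],[0,0,0],0],[[0,0,8],[0,0,0],0],[[0,0,4],[0,0,0],0],[[0,0,2],[0,0,0],0],[[0,0,2],[0,0,0],0],[[0,0,2],[0,0,0],0],[[0,0,0],[0,0,0],0],[[0,0,0],[0,0,0],0]]' && python3 -c "
from h import *
go((.5325,.372,.0177),-3)"
```

```text
t: 11.15
tool_pos: [0.531, 0.368, 0.0551]
tool_rot: [-2.282, -2.156, 0.011]
contact_force: [-0.6, -0.7, -1.9]
opening: 0.0158
grip_force: 112.5
t: 11.9
tool_pos: [0.5333, 0.3703, 0.0218]
tool_rot: [2.282, 2.159, 0.001]
contact_force: [-0.3, -1.6, -0.9]
opening: 0.016
grip_force: 112.5
t 11.9 pos [0.5333 0.3703 0.0218] shift mm [ 1.7 -0.9  4.1] turn [ 0.    -0.    -0.003] grip 112.5116229057312 open 0.015979115025205055 F [-0.3 -1.6 -0.9]
```

```bash
python3 -m pendant '[[[0,0,2],[0,0,0],0],[[0,0,1],[0,0,0],0],[[0,0,1],[0,0,0],0],[[0,0,0],[0,0,0],0],[[0,0,0],[0,0,0],0],[[0,0,0],[0,0,0],0]]'
```

```text
t: 12.4
tool_pos: [0.5333, 0.3703, 0.0179]
tool_rot: [2.282, 2.159, 0.001]
contact_force: [-1.0, -0.1, 0.7]
opening: 0.0159
grip_force: 112.9
```

```bash
python3 -m pendant '[[[0,0,0],[0,0,0],0.3],[[0,0,0],[0,0,0],0.6],[[0,0,0],[0,0,0],1],[[0,0,0],[0,0,0],1],[[0,0,0],[0,0,0],1],[[0,0,0],[0,0,0],1],[[0,0,0],[0,0,0],1],[[0,0,-10],[0,0,0],1],[[0,0,-20],[0,0,0],1],[[0,0,-30],[0,0,0],1],[[0,0,-30],[0,0,0],1],[[0,0,-30],[0,0,0],1]]' && python3 -m pendant '[[[0,0,-30],[0,0,0],1],[[0,0,-30],[0,0,0],1],[[0,0,-30],[0,0,0],1],[[0,0,-30],[0,0,0],1],[[0,0,-20],[0,0,0],1],[[0,0,0],[0,0,0],1]]' && python3 - <<'E'
from h import *
M=optics.camera_model("wrist");w=optics.get_image("wrist")
s=optics.get_image("side")[:,:,::-1]
cv2.imwrite("pics/s6.png",np.hstack([cv2.resize(w[:,:,::-1],(480,300)),cv2.resize(s[260:360,260:360],(300,300),interpolation=3)]))
axis=np.array([.5306,-.0996])
go((.5306,-.0996,.28),31.8)
E
```

```text
t: 13.4
tool_pos: [0.533, 0.3701, 0.1394]
tool_rot: [2.282, 2.16, -0.0]
contact_force: [0.4, -0.1, 0.4]
opening: 0.0854
grip_force: 0.0
t: 13.9
tool_pos: [0.5353, 0.3714, 0.2857]
tool_rot: [2.279, 2.157, 0.018]
contact_force: [0.1, 0.2, 1.0]
opening: 0.0855
grip_force: 0.0
t 14.0 pos [0.5335 0.3703 0.2792] shift mm [-469.4   23.    -1.4] turn [ 0.003 -0.001 -0.61 ] grip 0.0 open 0.08516538075915603 F [ 0.2 -0.3 -0.4]
```

View pics/s6.png

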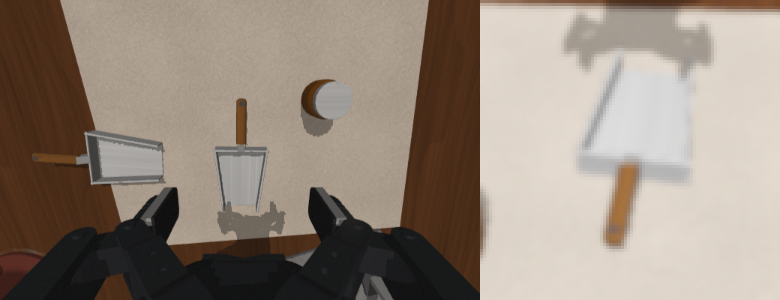

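The pan lies empty, flat and released where it stood. Next I'll move over the carousel bar.

```bash
python3 -m pendant '[[[-20,2,0],[0,0,0],1],[[-38,2,0],[0,0,0],1],[[-38,2,0],[0,0,0],1],[[-38,2,0],[0,0,0],1],[[-38,2,0],[0,0,0],1],[[-38,2,0],[0,0,0],1],[[-38,2,0],[0,0,0],1],[[-38,2,0],[0,0,0],1],[[-38,2,0],[0,0,0],1],[[-38,2,0],[0,0,0],1],[[-38,2,0],[0,0,0],1],[[-38,1,0],[0,0,0],1]]' && python3 -m pendant '[[[-31,0,0],[0,0,0],1],[[0,0,0],[0,0,-0.1],1],[[0,0,0],[0,0,-0.1],1],[[0,0,0],[0,0,-0.1],1],[[0,0,0],[0,0,-0.1],1],[[0,0,0],[0,0,-0.1],1],[[0,0,0],[0,0,-0.11],1],[[0,0,0],[0,0,0],1],[[0,0,0],[0,0,0],1]]' && python3 - <<'E'
from h import *
go((.5306,-.0996,.165-.019),31.8)
M=optics.camera_model("wrist");w=optics.get_image("wrist")[:,:,::-1];b=optics.get_image("scene")[:,:,::-1]
cv2.imwrite("pics/w7.png",w)
cv2.imwrite("pics/s7.png",np.hstack([cv2.resize(w,(560,350)),cv2.resize(b[140:260,260:380],(240,350),interpolation=3)]))
print(pix("wrist",(.5306,-.0996,.173),M),pix("wrist",(.4816,-.0202,.089),M))
E
```

```text
t: 15.0
tool_pos: [0.5307, -0.07, 0.275]
tool_rot: [-2.279, -2.157, 0.003]
contact_force: [0.3, -0.2, -0.2]
opening: 0.0857
grip_force: 0.0
t: 15.75
tool_pos: [0.5295, -0.0991, 0.2755]
tool_rot: [-1.53, -2.74, 0.001]
contact_force: [-0.8, 0.6, 0.0]
opening: 0.0854
grip_force: 0.0
t 15.75 pos [ 0.5295 -0.0991  0.2755] shift mm [ -1.3   0.9 129.5] turn [-0.002 -0.002 -0.003] grip 0.0 open 0.08541293406964498 F [-0.8  0.6  0. ]
(np.float64(325.2378848276545), np.float64(200.59874001171332)) (np.float64(325.2583965927712), np.float64(93.16980005902583))
```

View pics/w7.png

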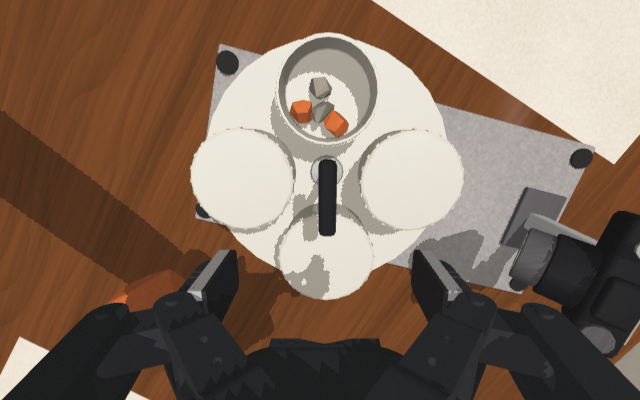

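The wrist view shows all four stones in the open pot, whose mouth is centred at (328,88). The bar runs upright from (327,160) to (328,236), parallel to tool x. The baseboard feet are at (227,62), (582,158) and (518,283), and the camera lens is at (530,255), clear of the fingers.

```bash
python3 - <<'E'
from h import *
W="wrist"
bar=plane(W,(327.5,198),.173);b1=plane(W,(327,161),.173);b2=plane(W,(328,235),.173)
pot=plane(W,(328,89.5),.089)
ang=lambda v:np.degrees(np.arctan2(v[1],v[0]))
lid=[plane(W,u,.099) for u in[(242.5,179),(411,180)]]
print("bar",bar,"len",np.linalg.norm(b1-b2),ang(b1-b2));print("pot",pot,ang(pot-bar),np.linalg.norm((pot-bar)[:2]))
print("lids",lid,"mid",(lid[0]+lid[1])/2,ang(lid[1]-lid[0])+90,np.linalg.norm(lid[1]-lid[0]))
f=[plane(W,u,.012) for u in[(227,62),(582,158),(518,283)]]
print("feet",f,"long",ang(f[1]-f[0]),"short",ang(f[1]-f[2])-90)
# feet from scene image, too
a=cv2.imread("pics/scene0.png")
g=[plane("scene",u,.012) for u in[(232,281),(295,302),(356,198)]];print("scene feet",g,ang(g[1]-g[2]))
print("camera-dir",ang(np.array([.7698,-.026,0])-np.array([.5306,-.0996,0])))
E
```

```text
bar [ 0.53163068 -0.09689366  0.173     ] len 0.06705906139379421 122.62329030719887
pot [ 0.48264057 -0.0157485   0.089     ] 121.12081840233597 0.09478695726312396
lids [array([ 0.4514708, -0.1455459,  0.099    ]), array([ 0.61126616, -0.04808133,  0.099     ])] mid [ 0.53136848 -0.09681361  0.099     ] 121.3804192212761 0.18717344603894448
feet [array([ 0.35413411, -0.05002718,  0.012     ]), array([0.82587819, 0.0985126 , 0.012     ]), array([ 0.88480742, -0.09582843,  0.012     ])] long 17.477841533220722 short 16.86866212801027
scene feet [array([ 0.88916963, -0.09675156,  0.012     ]), array([0.81948163, 0.09661577, 0.012     ]), array([ 0.35025404, -0.04909216,  0.012     ])] 17.250989844216686
camera-dir 17.102728969052368
```

The two views agree: the camera direction is 17.2° and the pot is at 121.5°, so the turn is -104.3°, or +1.82 rad about tool z. I'll descend onto the bar and grip it.

```bash
python3 -m pendant '[[[0,1,15],[0,0,0],1],[[0,1,22],[0,0,0],1],[[0,0,22],[0,0,0],1],[[0,0,22],[0,0,0],1],[[0,0,20],[0,0,0],1],[[0,0,15],[0,0,0],1],[[0,0,10],[0,0,0],1],[[0,0,0],[0,0,0],1]]' && python3 -c "
from h import *
go((.5310,-.098,.147),31.5)"
```

```text
t: 16.52
tool_pos: [0.5303, -0.0977, 0.1485]
tool_rot: [-1.527, -2.74, 0.002]
contact_force: [0.3, 0.4, -0.1]
opening: 0.085
grip_force: 0.0
t 16.52 pos [ 0.5303 -0.0977  0.1485] shift mm [-0.6  0.5  1.5] turn [-0.003 -0.004  0.004] grip 0.0 open 0.08502808271558464 F [ 0.3  0.4 -0.1]
```

```bash
python3 -m pendant '[[[0,0.5,1],[0,0,0],0.6],[[0,0,0],[0,0,0],0.3],[[0,0,0],[0,0,0],0.1],[[0,0,0],[0,0,0],0],[[0,0,0],[0,0,0],0],[[0,0,0],[0,0,0],0],[[0,0,0],[0,0,0],0],[[0,0,0],[0,0,0],0]]' 40 && python3 -m pendant '[[[0,0,0],[0,0,0.02],0],[[0,0,0],[0,0,0.04],0],[[0,0,0],[0,0,0.06],0],[[0,0,0],[0,0,0.06],0],[[0,0,0],[0,0,0.06],0],[[0,0,0],[0,0,0.06],0],[[0,0,0],[0,0,0.06],0],[[0,0,0],[0,0,0.06],0],[[0,0,0],[0,0,0.06],0],[[0,0,0],[0,0,0.06],0],[[0,0,0],[0,0,0.06],0],[[0,0,0],[0,0,0.06],0]]' && python3 -c "
from h import *
go((.5310,-.098,.147),17.2-90);print(get_obs()['q'])"
```

```text
t: 17.18
tool_pos: [0.5318, -0.0989, 0.1516]
tool_rot: [-1.528, -2.744, 0.004]
contact_force: [-5.7, -2.2, 4.1]
opening: 0.0147
grip_force: 41.2
t: 18.18
tool_pos: [0.5316, -0.099, 0.1516]
tool_rot: [-2.338, -2.098, 0.005]
contact_force: [-6.2, -1.4, 4.2]
opening: 0.0154
grip_force: 41.3
t 18.18 pos [ 0.5316 -0.099   0.1516] shift mm [ 0.9 -0.7  4.6] turn [-1.000e-03  3.000e-03  1.162e+00] grip 41.25496566295624 open 0.015366931456496202 F [-6.2 -1.4  4.2]
[-0.32035507 -0.08447036  1.88455374 -0.00265596  1.34321422 -0.21164667]
```

```bash
python3 -m pendant '[[[0,0,0],[0,0,0.07],0],[[0,0,0],[0,0,0.07],0],[[0,0,0],[0,0,0.07],0],[[0,0,0],[0,0,0.07],0],[[0,0,0],[0,0,0.07],0],[[0,0,0],[0,0,0.07],0],[[0,0,0],[0,0,0.07],0],[[0,0,0],[0,0,0.07],0],[[0,0,0],[0,0,0.07],0],[[0,0,0],[0,0,0.07],0],[[0,0,0],[0,0,0.07],0],[[0,0,0],[0,0,0.07],0]]' && python3 -m pendant '[[[0,0,0],[0,0,0.06],0],[[0,0,0],[0,0,0.06],0],[[0,0,0],[0,0,0.06],0],[[0,0,0],[0,0,0.05],0],[[0,0,0],[0,0,0.04],0],[[0,0,0],[0,0,0.03],0],[[0,0,0],[0,0,0.015],0],[[0,0,0],[0,0,0],0],[[0,0,0],[0,0,0],0],[[0,0,0],[0,0,0],0],[[0,0,0],[0,0,0],0]]' && python3 - <<'E'
from h import *
go((.5310,-.098,.147),17.2-90)
b=optics.get_image("scene")[:,:,::-1];s=optics.get_image("side")[:,:,::-1]
cv2.imwrite("pics/s8.png",np.hstack([cv2.resize(b[150:300,240:390],(400,400),interpolation=3),cv2.resize(s[150:300,230:380],(400,400),interpolation=3)]))
p=(.531+.095*np.cos(.3),-.0975+.095*np.sin(.3),.089)
for n,x,y in(("scene",240,150),("side",230,150)):
  u=pix(n,p);print(n,u,(u[0]-x)/.375+(400 if n=="side" else 0),(u[1]-y)/.375)
E
```

```text
t: 19.18
tool_pos: [0.5315, -0.0989, 0.1516]
tool_rot: [2.99, 0.961, -0.005]
contact_force: [-6.5, -2.3, 5.5]
opening: 0.0152
grip_force: 41.3
t: 20.1
tool_pos: [0.5314, -0.0988, 0.1516]
tool_rot: [3.103, 0.486, -0.005]
contact_force: [-6.8, -3.1, 5.8]
opening: 0.0154
grip_force: 41.4
t 20.1 pos [ 0.5314 -0.0988  0.1516] shift mm [-0.1 -0.9  4.6] turn [0.    0.003 0.01 ] grip 41.35002315044403 open 0.015362517852917236 F [-6.8 -3.1  5.8]
scene (np.float64(299.54292945101645), np.float64(219.34060030542508)) 158.78114520271052 184.90826748113355
side (np.float64(294.42443241116644), np.float64(203.10614048147593)) 571.7984864297772 141.61637461726914
```

View pics/s8.png

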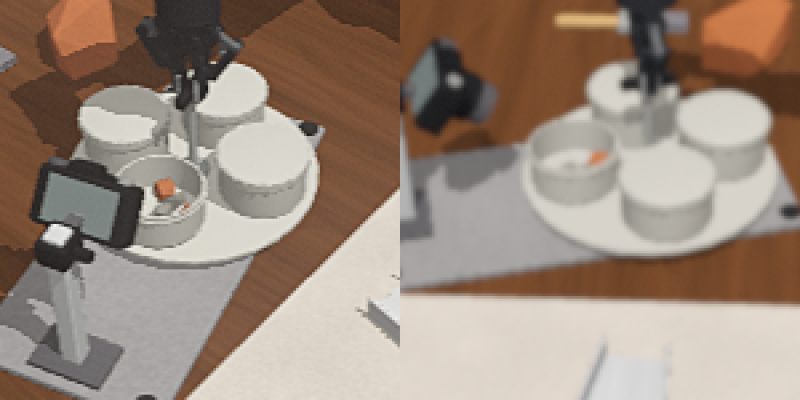

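The open pot stands in front of the camera. Its mouth is at scene crop (160,186) against a predicted (159,185), and at side crop (574,145) against (572,142), so it is within about 3 mm. The stones are inside, the bar is gripped at 41 N, and the pan is untouched, so I'm handing the job in.

```bash
python3 -m pendant '[[[0,0,0],[0,0,0],0],[[0,0,0],[0,0,0],0],[[0,0,0],[0,0,0],0]]' && python3 -c "
from station import ctrl
print(ctrl.finish_job())"
```

```text
t: 20.45
tool_pos: [0.5314, -0.0987, 0.1516]
tool_rot: [3.103, 0.486, -0.005]
contact_force: [-6.6, -2.2, 5.7]
opening: 0.0154
grip_force: 41.4
the job is handed in; nothing more can be done
None
```

I handed the job in at 20.5 s with all four fragments in the open pot, the empty pan flat on the table, the pot measured within about 3 mm of the photo spot and the bar held at 41 N; the verdict was not shown.

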